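# Pin the tube-rack clamshell shut over the reader and hold it

## Task

Ready the tube rack for its scan: push the cradle along its slide until it is against the end stop over the reader window (to the reader's left as the robot sees it), and then fold the pressure plate down onto the rack. Then take the index pin from its stand, put it down through the aligned holes of plate, cradle and reader until its collar rests on the plate, and press it until the plate is fully shut against its sprung stud. Finish while still gripping the pin and pressing it down so the plate stays shut for the scan; do not disturb the white box, the vial or the beaker.

Things in the scene. Friction and masses are not known exactly. Their poses are not given: they have to be found in the camera images.
- reader: Fixed white reader bed, 205 x 310 x 30 mm (x, y, z), steel rails along y on top, glass window in its +y half. Origin: on its underside at bench level; the bed spans x -130 to +75 mm, y -155 to +155 mm. +y is the way the cradle slides home, -x its front, with pin holes and push post. Place varies, turned up to 12 degrees.
- reader_hole (a point): Centre of the mouth, 30 mm above the bench, of the 15 mm round hole in the reader bed (through, 30 mm deep), at x -95, y +60 mm in the reader's frame; covered by the cradle when that is home. Axes as the reader's.
- cradle (a joint): Slide of the aluminium cradle (the lower half of the clamshell; it carries a fixed white tube rack with orange caps) along the reader's y: 0 at the loading end, 0.120 m when home against the stop. Starts between 0.0 and 0.06. About 2.5 N of friction, no spring: it stays where left.
- cradle_post (a point): Top centre, 100 mm above the bench, of the upright steel push post at the cradle's front corner: 16 mm diameter, 56 mm tall (foot's top 44 mm above the bench), at x -98 mm, y -55 mm from the cradle's centre, whose y in the reader's frame is joint value - 60 mm. Free to be pushed from its -y side, where the bed is 30 mm high. Axes as the reader's.
- cradle_hole (a point): Centre of the mouth, 66 mm above the bench, of the upright 14 mm through hole in the cradle's front block (40 x 44 mm, 34 mm tall). When the cradle is home it lies straight above reader_hole. Axes as the reader's.
- plate (a joint): Hinge angle of the aluminium pressure plate (upper half of the clamshell): 0 shut and level, grows as its front rises; starts 1.1 to 1.5, limit 1.75 rad. Stiff hinge (0.23 N m): stays where left. Below 0.063 rad it meets a sprung stud on the cradle, 127 mm from the hinge (4 N at first, 9 N when shut): let go, it rises again to 0.06 rad, its hole 10 mm higher but still above the others.
- plate_hinge (a point): Middle of the plate's hinge axis (along the reader's y), 70 mm above the bench, 160 mm behind (+x of) the pin holes. Plate 8 mm thick, mid-plane through the axis, 130 mm wide, reaching 135 mm; a 44 mm wide tab goes on to 180 mm. Its grey-faced outer side looks up when shut, away from the robot when upright. Turns with the plate: tab to -x, z out of the outer side.
- plate_hole (a point): Centre of the mouth, on the plate's outer (upper) face, of the 13 mm round pin hole in its tab, 160 mm from the hinge axis; 74 mm above the bench when shut. Turns with the plate.
- stand: Fixed grey block, 56 x 56 x 64 mm, with a 14 mm upright hole, 60 mm deep, at its centre that holds the pin; origin: centre of its underside. It stands to the left or the right of the reader.
- pin: Index pin, loose, about 80 g, upright in the stand, its collar on the stand's top (tip 8 mm above the bench). Origin: centre of its lower tip, z up. Steel shank 10 mm diameter, 0 to 56 mm, lowest 8 mm tapering to 5 mm; collar 22 mm diameter, 56 to 60 mm; black round grip 16 mm diameter, 60 to 106 mm. Pressed home, the tip is 18 mm above the bench, 12 mm down in reader_hole.
- cryobox: Bystander: open white freezer box, 120 x 120 x 48 mm with capped vials (58 mm tall in all), loose; origin: centre of its underside. It stands on the other side of the reader from the stand.
- vial: Bystander: one capped vial standing upright, 15 mm diameter, 47 mm tall; origin: centre of its underside.
- beaker: Bystander: small empty glass beaker, 50 mm diameter, 60 mm tall; origin: centre of its underside.

How it is judged (in metres and radians):
On the way, in this order (a step that is already met when the one before it is completed fails the run):
1. the cradle is home against its stop (value of joint cradle above 0.116 m), for 0.2 s.
2. with the cradle home, the pressure plate is folded down to its stud (value of joint cradle above 0.116 m and value of joint plate below 0.1 rad), for 0.2 s.
3. the pin is down through plate and cradle into the reader's hole (value of joint cradle above 0.116 m and horizontal distance between pin and reader_hole below 0.006 m and z of pin in the frame of reader_hole below -0.006 m), for 0.2 s.
At the end, for the whole second after the job is handed in: Cradle within 4 mm of its stop, plate shut to 0.015 rad, pin upright (0.12 rad), tip within 6 mm of the reader hole's axis and at least 6 mm down in it; pin presses the plate with over 2.5 N, fingers hold the pin (over 2 N), all at rest through the last second (all of step 3 and value of joint plate below 0.015 rad and angle between pin's own z axis and vertical below 0.12 rad and contact force between pin and plate above 2.5 N and contact force between the fingers and pin above 2 N and linear speed of pin below 0.02 m/s); the arm keeps its last pose, push and grip.
It fails at once if cryobox disturbed (distance of cryobox from where it was at the start of the episode above 0.03 m).
It fails at once if vial disturbed (distance of vial from where it was at the start of the episode above 0.03 m).
It fails at once if beaker disturbed (distance of beaker from where it was at the start of the episode above 0.03 m).
It also fails if it takes over 72 s, if anything falls off the work surface, if the arm or the gripper's body presses on something with over 40 N, if the wrist force passes 120 N, or if a joint passes its speed limit or range.

## Robot

A 6-joint arm with a two-finger parallel gripper is mounted at the origin on the work surface. World frame = base frame: x ahead of the robot, y to its left, z up, the work surface at z = 0. Lengths are in m, angles in degrees, forces in N, time in s.
With the tool pointing down it reaches from about 0.25 to 0.725 m from the base axis. Payload 9.7 kg.
Tool frame: the origin (TCP) lies at the very end of the fingers, on their centre line; the grasp point (between the pads) lies grasp_offset behind it (grasp_offset is the distance from the TCP to the grasp point, in m); z points along the fingers, y is the line along which they close (so a half turn about z gives the same grasp; the last joint's range is limited). The gripper opens to 85 mm and grips with 20 to 120 N. Pads are 22 mm wide; open, the fingers measure 114 mm over their backs; the gripper's body (76 mm by 85 mm) begins 54 mm behind the grasp point. The pads swing forward as they close: fully open they stand 13 mm farther back than shut.
Start: joints at [75, 4.979, 10.078, 95.1, 0, 90], TCP at [0.142, 0.531, 0.231] pointing down, gripper open.
Joint ranges: [-179.16, 179.16], [-48.56, 103.87], [-65.8, 70.77], [-126.05, 130.52], [-82.76, 87.17], [-180, 180]. Speed limits (degrees/s): [127.2, 127.2, 147.25, 180, 180, 180].

## Interface

Orientations are given as [roll, pitch, yaw] about the fixed x, y, z axes, in that order (R = Rz(yaw) Ry(pitch) Rx(roll)).
In Python, from workcell import get_obs, camera, calibration, job_done, recognise, cut_out, mark_of, grasp_offset gives the robot as it stands.
- The arm moves only by the tool servo_tool, never from a script. Its argument "moves" is a list of rows, each a list of 3 entries, a list of its own where there are three numbers: the turn, a rotation vector about the tool's x, y, z in degrees, then the shift along the tool's x, y, z in m, then the opening in per cent of the stroke, from 0 (shut) to 100 (fully open). In form: [[[ax, ay, az], [x, y, z], claw], ...]. A call has 1 to 12 rows; each row shifts and turns the commanded pose from where the row before left it, along the tool's axes as they then stand; what a row does not reach is not made up. A row lasts 1/10 s, in which the tool goes at most 50 mm and 8.59 degrees, less where a joint would pass 70% of its speed; a pose out of reach is approached as far as the arm can. A call is refused whole if a number of a shift passes 0.05 or a number of a turn 8.59, either way. A call with a gripper value outside its range is refused whole. The fingers move at their own pace and stop on an object; "force" is the grip in N (left out, the last holds). Time passes only in rows, so rows that do not move let the fingers close. It gives the time, the measured TCP pose, the force, the opening and the grip force at its end, in the units of the state.
- get_obs(): the state, without advancing time (a new reading comes with each control period).
- camera(name): name is "side" or "top"; returns (picture, depth): 384x512x3 uint8, red, green, blue; 384x512 float32, m along the optical axis (not along the pixel's ray), 0 where there is no reading.
- calibration(name): a dict with "camera_matrix" (3x3 intrinsics, pixels), "R" (3x3) and "t" (3): a world point X has camera coordinates R X + t. Camera axes: x right, y down, z forward; pixel columns grow to the right and rows downward; lengths in m; the calibration is good to about 2 mm. A picture is of the moment at which its call begins. calibration takes no time and is no camera call.
- job_done(): hands the job in; it is judged then, once.
Trained networks look in the newest picture that a camera, given by its name, has taken for a name from the list of things; names that differ only in an ending like _2 or _b are one class to them, and where a whole thing is asked for, a point or a joint stands for the part that bears it (a point fixed in the world has none). Each returns a list of dicts, best first, with "score" (0 to 1); they miss things now and then, are a little off and sometimes report something else, mostly with a low value. They report only what shows in the picture. A call takes as long as a camera call.
- recognise(name, camera): "xyz" ([x, y, z] in m, in the coordinates of the camera as it stood for that picture, good to about 4 mm: the middle of the surface that is visible of it).
- cut_out(name, camera): "mask" (384x512 bool, what is visible of it).
- mark_of(name, camera): "xyz" ([x, y, z] in m, in the coordinates of the camera as it stood for that picture, good to about 4 mm: a listed point, or the origin of a listed thing).
The state is a dict: "time": time; "q": joint angles; "qd": joint speeds; "joint_efforts": joint torques, N m; "ee_pos": TCP position; "tcp_rot": TCP orientation; "wrist_force": force on the tool from outside, world axes, zero at the start; "torque": the same for the moment, N m; "opening": finger opening in m; "grasp_force": force on a finger pad.
Only numpy, scipy, OpenCV 4.12 (cv2) and the standard library are available. Lean on these libraries where they do the work, as an engineer would, in place of code of your own. Each camera call takes 0.05 s, during which the arm holds its last target. There are 200 camera calls.

## Working session

There is one attempt and no reset: what is moved stays moved. The work goes in short steps, Python scripts to look and compute and a tool call to move; the robot and the scene stay as the last step left them, time stands still between calls to the robot, and variables do not carry over. Pictures are saved under pics/ and viewed, at most 10 in all, crops included, and the job is handed in when it is done.

Besides the shell and the picture viewer there is one more tool, called after ">>>" in YAML: its name, and indented under it one key for each argument. servo_tool: Moves the arm, as the interface text tells. Its arguments: {"type":"object","properties":{"moves":{"type":"array"},"force":{"type":"number"}},"required":["moves"]}

```bash
mkdir -p pics
cat > h.py <<'E'
import numpy as np, cv2
from workcell import *
def w(cam,p):
    c=calibration(cam); return np.array(c["R"]).T@(np.array(p)-np.array(c["t"]))
def look(names,cams=("side","top"),save=None):
    for cam in cams:
        pic,d=camera(cam)
        if save: cv2.imwrite(f"pics/{save}_{cam}.png",pic[:,:,::-1])
        for n in names:
            r=mark_of(n,cam)[:2]
            print(cam,n,[(np.round(w(cam,a["xyz"]),4).tolist(),round(a["score"],2)) for a in r])
E
python3 - <<'E'
from h import *
print(grasp_offset); s=get_obs(); print(s)
look(["reader","reader_hole","cradle_post","cradle_hole","plate_hinge","plate_hole","stand","pin","cryobox","vial","beaker"],save="a")
a=cv2.imread("pics/a_side.png");b=cv2.imread("pics/a_top.png")
E
```

```text
0.0187
{'time': 0.0, 'q': array([ 7.50015214e+01,  5.00910100e+00,  1.00340108e+01,  9.50994919e+01,
       -2.41917887e-04,  9.00002585e+01]), 'qd': array([-0.08064262,  0.03460229,  0.04851839, -0.04152797,  0.12873662,
       -0.03312543]), 'joint_efforts': array([-1.00628830e-05, -5.20389104e+01,  4.64800751e+01,  1.63810397e-02,
       -2.39197522e-05, -1.34455732e-06]), 'ee_pos': array([0.14227695, 0.53103657, 0.23059828]), 'tcp_rot': array([-1.79925418e+02,  2.42254179e-04,  1.65001263e+02]), 'wrist_force': array([ 0.26474475,  0.28934734, -0.27666094]), 'torque': array([-0.02378083,  0.0148801 ,  0.00027903]), 'grasp_force': 0.0, 'opening': 0.08537882621492143}
side reader [([0.5474, 0.0084, -0.0019], 0.8)]
side reader_hole [([0.4648, 0.0891, 0.0318], 0.65)]
side cradle_post [([0.4415, -0.028, 0.0992], 0.57)]
side cradle_hole [([0.4566, 0.0271, 0.0662], 0.92), ([0.4401, -0.03, 0.097], 0.75)]
side plate_hinge [([0.6093, -0.0067, 0.0681], 0.83), ([0.6815, -0.354, 0.0019], 0.56)]
side plate_hole [([0.6093, -0.0045, 0.2265], 0.8)]
side stand [([0.5078, -0.3542, 0.0016], 0.8), ([0
[... 153 characters left out ...]
[0.7203, 0.3493, -0.0051], 0.71)]
top reader [([0.5507, 0.0098, -0.0044], 0.87)]
top reader_hole [([0.4659, 0.0863, 0.0359], 0.74), ([0.5099, -0.3468, -0.0007], 0.43)]
top cradle_post [([0.4444, -0.0261, 0.0998], 0.68), ([0.4679, 0.0839, 0.0289], 0.15)]
top cradle_hole [([0.4571, 0.0276, 0.0676], 0.96)]
top plate_hinge [([0.614, -0.005, 0.0722], 0.89), ([0.4421, -0.0257, 0.1012], 0.19)]
top plate_hole [([0.6001, -0.0041, 0.2298], 0.9), ([0.47, 0.0826, 0.0314], 0.46)]
top stand [([0.5073, -0.3445, -0.0008], 0.83)]
top pin [([0.5068, -0.3453, 0.0088], 0.45)]
top cryobox [([0.5309, 0.3529, -0.0023], 0.89)]
top vial [([0.6845, -0.356, 0.0009], 0.52)]
top beaker [([0.721, 0.3496, -0.0018], 0.62)]
```

View pics/a_side.png

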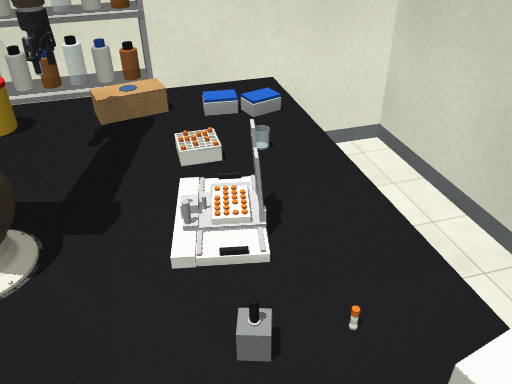

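View pics/a_top.png

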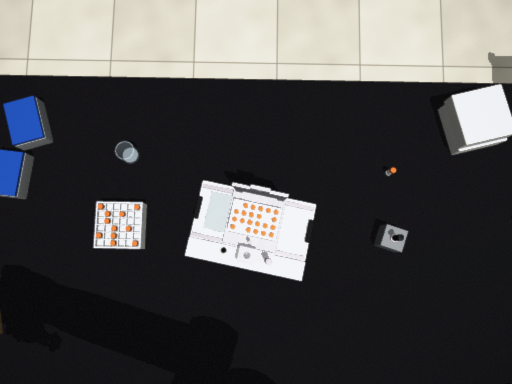

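The side view shows the rack with its plate upright at about (258,165), the post at (186,210), the stand and pin at (254,325) and the vial at (355,317). The top view agrees: reader at (250,230), stand at (393,238), cryobox at (120,225), beaker at (127,152). Next I fit the reader pose from the marks.

```bash
cat > fit.py <<'E'
from h import *
from scipy.optimize import least_squares
def fit(P):
    def loc(n,q,th):
        return {"reader":(0,0),"reader_hole":(-.095,.06),"cradle_post":(-.098,q-.115),"cradle_hole":(-.095,q-.06),
         "plate_hinge":(.065,q-.06),"plate_hole":(.065-.16*np.cos(th)+.004*np.sin(th),q-.06)}[n]
    def f(v):
        x,y,a,q,th=v; r=[]
        for n,p in P:
            l=loc(n,q,th); r+=[x+l[0]*np.cos(a)-l[1]*np.sin(a)-p[0],y+l[0]*np.sin(a)+l[1]*np.cos(a)-p[1]]
            if n=="plate_hole": r.append(.07+.16*np.sin(th)+.004*np.cos(th)-p[2])
        return np.array(r)*1000
    s=least_squares(f,[.55,.01,-.15,.05,1.4],loss="soft_l1",f_scale=4); return s.x
def scan(names=("reader","reader_hole","cradle_post","cradle_hole","plate_hinge","plate_hole")):
    P=[]
    for k in range(3):
        for cam in ("side","top"):
            camera(cam)
            for n in names:
                r=mark_of(n,cam)
                if r and r[0]["score"]>.5: P.append((n,w(cam,r[0]["xyz"])))
    return P
def report(v):
    x,y,a,q,th=v
    R=lambda l:np.round([x+l[0]*np.cos(a)-l[1]*np.sin(a),y+l[0]*np.sin(a)+l[1]*np.cos(a)],4).tolist()
    print("xy",np.round(v[:2],4),"yaw",round(np.degrees(a),2),"q",round(q,4),"th",round(th,3))
    print("rhole",R((-.095,.06)),"post",R((-.098,q-.115)),"chole",R((-.095,q-.06)),"hinge",R((.065,q-.06)))
E
python3 - <<'E'
from fit import *
P=scan(); report(fit(P))
for n in set(p[0] for p in P): print(n,np.round(np.mean([p[1] for p in P if p[0]==n],0),4),np.round(np.std([p[1] for p in P if p[0]==n],0),4))
S=[]
for k in range(2):
    for cam in ("side","top"):
        camera(cam)
        for n in ("pin","stand"):
            r=mark_of(n,cam)
            if r: S.append(w(cam,r[0]["xyz"])); print(cam,n,np.round(S[-1],4))
print(get_obs()["time"])
E
```

```text
xy [0.5501 0.0107] yaw -11.05 q 0.0565 th 1.506
rhole [0.4683, 0.0878] post [0.4427, -0.0279] chole [0.4562, 0.0255] hinge [0.6132, -0.0052]
plate_hole [ 0.607  -0.0047  0.2268] [0.0027 0.0017 0.0017]
cradle_post [ 0.4431 -0.0279  0.0986] [0.0021 0.0019 0.0031]
plate_hinge [ 0.5871 -0.0006  0.0689] [0.0581 0.0119 0.004 ]
cradle_hole [0.4578 0.0257 0.066 ] [0.0007 0.0013 0.0018]
reader [ 0.55    0.0107 -0.0029] [0.0012 0.0015 0.0024]
reader_hole [0.4672 0.088  0.031 ] [0.0014 0.0026 0.0008]
side stand [ 0.5075 -0.3521  0.0015]
top pin [ 0.4455 -0.0257  0.0992]
top stand [ 0.5072 -0.3476 -0.0023]
side pin [0.4688 0.0911 0.0334]
side stand [ 0.5084 -0.3518  0.001 ]
top pin [ 0.5055 -0.3484  0.0055]
top stand [ 0.5063 -0.3468 -0.002 ]
3.9
```

>>> servo_tool:
  moves:
    - [[0,0,8.59],[0,0,0],0]
    - [[0,0,8.59],[0,0,0],0]
    - [[0,0,8.59],[0,0,0],0]
    - [[0,0,8.59],[0,0,0],0]
    - [[0,0,8.59],[0,0,0],0]
    - [[0,0,8.59],[0,0,0],0]
    - [[0,0,8.59],[0,0,0],0]
    - [[0,0,8.59],[0,0,0],0]
    - [[0,0,8.59],[0,0,0],0]
    - [[0,0,8.59],[0,0,0],0]

```text
time: 4.9
ee_pos: [0.1423, 0.5313, 0.2313]
tcp_rot: [-180.0, 0.0, 78.7]
wrist_force: [-0.1, -0.6, -0.2]
opening: -0.0002
grasp_force: 0.0
```

>>> servo_tool:
  moves:
    - [[0,0,0],[-0.027,0.02,0],0]
    - [[0,0,0],[-0.027,0.02,0],0]
    - [[0,0,0],[-0.027,0.02,0],0]
    - [[0,0,0],[-0.027,0.02,0],0]
    - [[0,0,0],[-0.027,0.02,0],0]
    - [[0,0,0],[-0.027,0.02,0],0]
    - [[0,0,0],[-0.027,0.02,0],0]
    - [[0,0,0],[-0.027,0.02,0],0]
    - [[0,0,0],[-0.027,0.02,0],0]
    - [[0,0,0],[-0.027,0.02,0],0]

```text
time: 5.9
ee_pos: [0.288, 0.2271, 0.2315]
tcp_rot: [180.0, -0.0, 79.1]
wrist_force: [1.0, 0.4, 0.4]
opening: -0.0
grasp_force: 0.0
```

>>> servo_tool:
  moves:
    - [[0,0,0],[-0.027,0.02,0],0]
    - [[0,0,0],[-0.027,0.02,0],0]
    - [[0,0,0],[-0.027,0.02,0],0]
    - [[0,0,0],[-0.027,0.02,0],0]
    - [[0,0,0],[-0.027,0.02,0],0]
    - [[0,0,0],[-0.027,0.02,0],0]
    - [[0,0,0],[-0.027,0.02,0],0]
    - [[0,0,0],[-0.027,0.02,0],0]
    - [[0,0,0],[-0.027,0.02,0],0]
    - [[0,0,0],[-0.027,0.02,0],0]
    - [[0,0,0],[0,0,0],0]

```text
time: 7.0
ee_pos: [0.4339, -0.0773, 0.2307]
tcp_rot: [-180.0, 0.0, 78.9]
wrist_force: [-1.7, -0.1, -0.9]
opening: 0.0
grasp_force: 0.0
```

>>> servo_tool:
  moves:
    - [[0,0,0],[0,0,0.03],0]
    - [[0,0,0],[0,0,0.03],0]
    - [[0,0,0],[0,0,0.03],0]
    - [[0,0,0],[0,0,0.03],0]
    - [[0,0,0],[0,0,0.03],0]
    - [[0,0,0],[0,0,0.02],0]
    - [[0,0,0],[0.01,0,0],0]
    - [[0,0,0],[0.01,0,0],0]
    - [[0,0,0],[0.005,0,0],0]
    - [[0,0,0],[0.005,0,0],0]
    - [[0,0,0],[0.005,0,0],0]

```text
time: 8.1
ee_pos: [0.4404, -0.04, 0.0624]
tcp_rot: [179.9, 0.0, 79.1]
wrist_force: [0.1, -3.4, 1.7]
opening: -0.0003
grasp_force: 1.5
```

>>> servo_tool:
  moves:
    - [[0,0,0],[0.005,0,0],0]
    - [[0,0,0],[0.005,0,0],0]
    - [[0,0,0],[0.005,0,0],0]
    - [[0,0,0],[0.005,0,0],0]
    - [[0,0,0],[0.005,0,0],0]
    - [[0,0,0],[0.005,0,0],0]
    - [[0,0,0],[0.005,0,0],0]
    - [[0,0,0],[0.005,0,0],0]
    - [[0,0,0],[0.005,0,0],0]
    - [[0,0,0],[0.003,0,0],0]
    - [[0,0,0],[0,0,0],0]

```text
time: 9.2
ee_pos: [0.4485, 0.0075, 0.0611]
tcp_rot: [-180.0, -0.0, 79.1]
wrist_force: [0.4, -0.0, -0.6]
opening: 0.0001
grasp_force: 0.0
```

>>> servo_tool:
  moves:
    - [[0,0,0],[0.003,0,0],0]
    - [[0,0,0],[0.003,0,0],0]
    - [[0,0,0],[0.002,0,0],0]
    - [[0,0,0],[0.001,0,0],0]
    - [[0,0,0],[0,0,0],0]

```text
time: 9.7
ee_pos: [0.4498, 0.0147, 0.0611]
tcp_rot: [-180.0, 0.2, 79.1]
wrist_force: [-1.6, -9.6, 0.9]
opening: -0.0002
grasp_force: 5.0
```

>>> servo_tool:
  moves:
    - [[0,0,0],[0.001,0,0],0]
    - [[0,0,0],[0.001,0,0],0]
    - [[0,0,0],[0,0,0],0]
    - [[0,0,0],[0,0,0],0]

```text
time: 10.1
ee_pos: [0.4498, 0.0148, 0.0611]
tcp_rot: [-180.0, 0.4, 79.0]
wrist_force: [-5.5, -21.6, 2.9]
opening: -0.0001
grasp_force: 11.0
```

Run:
```python
from fit import *
P=scan(); report(fit(P)); report(fit([p for p in P if p[0] not in("reader",)]))
for n in sorted(set(p[0] for p in P)): print(n,np.round(np.median([p[1] for p in P if p[0]==n],0),4),sum(p[0]==n for p in P))
```

```text
xy [0.5491 0.0091] yaw -10.98 q 0.1205 th 1.506
rhole [0.4673, 0.0861] post [0.454, 0.0332] chole [0.4674, 0.0866] hinge [0.6245, 0.0562]
xy [0.5492 0.0091] yaw -10.97 q 0.1205 th 1.505
rhole [0.4673, 0.0861] post [0.454, 0.0332] chole [0.4674, 0.0866] hinge [0.6245, 0.0562]
cradle_hole [0.467  0.088  0.0679] 6
cradle_post [0.4564 0.0318 0.0985] 3
plate_hinge [0.6249 0.056  0.0695] 5
plate_hole [0.6184 0.057  0.2276] 6
reader [ 0.5489  0.0096 -0.0036] 5
reader_hole [0.466  0.0862 0.0306] 6
```

>>> servo_tool:
  moves:
    - [[0,0,0],[-0.01,0,0],0]
    - [[0,0,0],[-0.005,0,-0.01],0]
    - [[0,0,0],[0,0,-0.04],0]
    - [[0,0,0],[0,0,-0.04],0]
    - [[0,0,0],[0,0,-0.04],0]
    - [[0,0,0],[0,0,-0.04],0]
    - [[0,0,0],[0,0,-0.04],0]
    - [[0,0,0],[0,0,-0.03],0]
    - [[0,0,0],[0,0,0],0]

```text
time: 13.1
ee_pos: [0.4488, 0.0032, 0.3062]
tcp_rot: [179.6, -0.1, 79.1]
wrist_force: [0.2, -0.9, -1.2]
opening: 0.0001
grasp_force: 0.0
```

>>> servo_tool:
  moves:
    - [[0,0,0],[0.01,0.025,0],0]
    - [[0,0,0],[0.01,0.025,0],0]
    - [[0,0,0],[0.01,0.025,0],0]
    - [[0,0,0],[0.01,0.025,0],0]
    - [[0,0,0],[0.01,0.025,0],0]
    - [[0,0,0],[0.01,0.025,0],0]
    - [[0,0,0],[0.01,0.025,0],0]
    - [[0,0,0],[0.01,0.026,0],0]
    - [[0,0,0],[0,0,0],0]
    - [[0,0,0],[0,0,0],0]

```text
time: 14.1
ee_pos: [0.6606, 0.0437, 0.3]
tcp_rot: [-179.9, 0.0, 79.1]
wrist_force: [0.0, 0.1, -0.2]
opening: -0.0002
grasp_force: 0.0
```

>>> servo_tool:
  moves:
    - [[0,0,0],[0.005,0,0.025],0]
    - [[0,0,0],[0,0,0.03],0]
    - [[0,0,0],[0,0,0.03],0]
    - [[0,0,0],[0,-0.01,0],0]
    - [[0,0,0],[0,-0.01,0],0]
    - [[0,0,0],[0,-0.01,0],0]
    - [[0,0,0],[0,-0.014,0.003],0]
    - [[0,0,0],[0,-0.014,0.003],0]
    - [[0,0,0],[0,-0.014,0.003],0]
    - [[0,0,0],[0,0,0],0]

```text
time: 15.1
ee_pos: [0.5888, 0.0621, 0.2086]
tcp_rot: [179.9, -0.0, 79.1]
wrist_force: [0.5, 1.2, 0.1]
opening: 0.0002
grasp_force: 0.0
```

>>> servo_tool:
  moves:
    - [[0,0,0],[0,-0.0127,0.0068],0]
    - [[0,0,0],[0,-0.0127,0.0068],0]
    - [[0,0,0],[0,-0.0127,0.0068],0]
    - [[0,0,0],[0,-0.0101,0.0103],0]
    - [[0,0,0],[0,-0.0101,0.0103],0]
    - [[0,0,0],[0,-0.0101,0.0103],0]
    - [[0,0,0],[0,-0.0066,0.0128],0]
    - [[0,0,0],[0,-0.0066,0.0128],0]
    - [[0,0,0],[0,-0.0066,0.0128],0]
    - [[0,0,0],[0,0,0],0]

```text
time: 16.1
ee_pos: [0.5029, 0.0785, 0.1168]
tcp_rot: [-179.9, 0.0, 79.1]
wrist_force: [-0.4, 0.2, -0.2]
opening: 0.0001
grasp_force: 0.0
```

>>> servo_tool:
  moves:
    - [[0,0,0],[0,-0.0022,0.0094],0]
    - [[0,0,0],[0,-0.0022,0.0094],0]
    - [[0,0,0],[0,-0.0022,0.0094],0]
    - [[0,0,0],[0,-0.001,0.004],0]
    - [[0,0,0],[0,0,0.004],0]
    - [[0,0,0],[0,0,0],0]
    - [[0,0,0],[0,0,0],0]

```text
time: 16.8
ee_pos: [0.4967, 0.0801, 0.0815]
tcp_rot: [180.0, -0.0, 79.1]
wrist_force: [-0.2, -0.9, 1.2]
opening: -0.0002
grasp_force: 0.5
```

Run:
```python
from fit import *
look(["plate_hole","cradle_hole","cradle_post"],save="b")
a=cv2.imread("pics/b_side.png")[130:280,140:310]; b=cv2.imread("pics/b_top.png")[160:300,170:330]
cv2.imwrite("pics/b.png",np.hstack([cv2.resize(a,(400,353)),cv2.resize(b,(400,353))]))
```

```text
side plate_hole [([0.4735, 0.0878, 0.0788], 0.81)]
side cradle_hole [([0.4696, 0.0867, 0.0614], 0.65)]
side cradle_post [([0.4533, 0.0322, 0.0976], 0.76)]
top plate_hole []
top cradle_hole []
top cradle_post [([0.4561, 0.0372, 0.1004], 0.95)]
```

View pics/b.png

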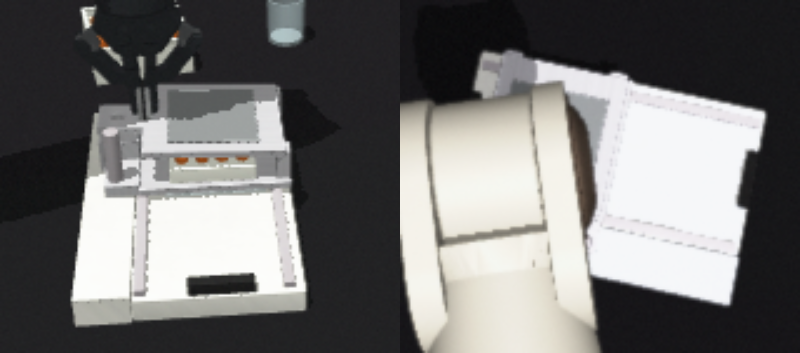

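Plate is folded down to its stud: in the side crop it lies level over the rack, with the fingertips resting on the tab at (145,110). I lift off, then measure the pin.

>>> servo_tool:
  moves:
    - [[0,0,0],[0,0,-0.02],0]
    - [[0,0,0],[0,0,-0.04],0]
    - [[0,0,0],[0,0,-0.04],0]
    - [[0,0,0],[0,0,-0.04],40]
    - [[0,0,0],[0,0,0],60]

```text
time: 17.7
ee_pos: [0.4983, 0.0804, 0.2269]
tcp_rot: [179.6, -0.2, 79.1]
wrist_force: [0.9, -0.3, 0.4]
opening: 0.0284
grasp_force: 0.0
```

Run:
```python
from fit import *
for cam in ("side","top"):
    c=calibration(cam); K=np.array(c["camera_matrix"]);R=np.array(c["R"]);t=np.array(c["t"])
    pic,d=camera(cam)
    v,u=np.nonzero(d>0); z=d[v,u]
    X=(np.linalg.inv(K)@np.array([u*z,v*z,z]))
    W=(R.T@(X-t[:,None])).T
    near=(abs(W[:,0]-.507)<.06)&(abs(W[:,1]+.35)<.06)
    g=pic[v,u].astype(int).max(1)
    A=W[near&(W[:,2]>.055)&(W[:,2]<.067)&(g>70)]; B=W[near&(W[:,2]>.075)]; T=W[near&(W[:,2]>.108)]
    for n,a in (("standtop",A),("grip",B),("griptop",T)):
        if len(a): print(cam,n,len(a),np.round(a.mean(0),4),np.round((a[:,:2].min(0)+a[:,:2].max(0))/2,4),np.round(a[:,2].max(),3))
    for n in ("stand","pin"):
        r=mark_of(n,cam); print(n,[(np.round(w(cam,q["xyz"]),4).tolist(),q["score"]) for q in r[:2]])
```

```text
side standtop 895 [ 0.5049 -0.3561  0.0629] [ 0.5068 -0.3506] 0.067
side grip 219 [ 0.5054 -0.3544  0.099 ] [ 0.5061 -0.3518] 0.115
side griptop 77 [ 0.5061 -0.3522  0.1127] [ 0.5063 -0.3518] 0.115
stand [([0.5055, -0.3521, -0.0026], 0.95)]
pin []
top standtop 415 [ 0.5058 -0.3472  0.0629] [ 0.5065 -0.3488] 0.067
top grip 62 [ 0.5056 -0.3462  0.1044] [ 0.5061 -0.3485] 0.117
top griptop 37 [ 0.5059 -0.3484  0.1125] [ 0.5061 -0.3485] 0.117
stand [([0.5064, -0.3493, -0.0008], 0.72), ([0.5486, 0.0094, -0.0061], 0.39)]
pin [([0.6267, 0.0574, 0.073], 0.74), ([0.5051, -0.3462, 0.0066], 0.41)]
```

>>> servo_tool:
  moves:
    - [[0,0,0],[-0.035,0.0074,0],60]
    - [[0,0,0],[-0.035,0.0074,0],60]
    - [[0,0,0],[-0.035,0.0074,0],60]
    - [[0,0,0],[-0.035,0.0074,0],60]
    - [[0,0,0],[-0.035,0.0074,0],60]
    - [[0,0,0],[-0.035,0.0074,0],60]
    - [[0,0,0],[-0.035,0.0074,0],60]
    - [[0,0,0],[-0.035,0.0074,0],60]
    - [[0,0,0],[-0.035,0.0074,0],60]
    - [[0,0,0],[-0.035,0.0074,0],60]
    - [[0,0,0],[-0.035,0.0074,0],60]
    - [[0,0,0],[-0.035,0.0074,0],60]

```text
time: 19.2
ee_pos: [0.5039, -0.3504, 0.2202]
tcp_rot: [-179.9, -0.0, 79.1]
wrist_force: [0.8, -0.4, 0.6]
opening: 0.0515
grasp_force: 0.0
```

>>> servo_tool:
  moves:
    - [[0,0,0],[0,0,0],60]
    - [[0,0,0],[0,0,0.03],60]
    - [[0,0,0],[0,0,0.03],60]
    - [[0,0,0],[0,0,0.03],60]
    - [[0,0,0],[0,0,0.02],60]
    - [[0,0,0],[0,0,0],60]

```text
time: 19.8
ee_pos: [0.5027, -0.3474, 0.1074]
tcp_rot: [-179.7, -0.2, 79.1]
wrist_force: [-0.5, -0.0, -0.3]
opening: 0.0515
grasp_force: 0.0
```

Run:
```python
from fit import *
print(get_obs()["ee_pos"])
P=scan(("reader","reader_hole","cradle_post","cradle_hole","plate_hinge","plate_hole")); report(fit(P))
for n in sorted(set(p[0] for p in P)): print(n,np.round(np.median([p[1] for p in P if p[0]==n],0),4),sum(p[0]==n for p in P))
for cam in("side","top"): cv2.imwrite(f"pics/c_{cam}.png",camera(cam)[0][:,:,::-1])
a=cv2.imread("pics/c_side.png")[230:380,180:330];b=cv2.imread("pics/c_top.png")[160:310,180:330]
cv2.imwrite("pics/c.png",np.hstack([cv2.resize(a,(400,400)),cv2.resize(b,(400,400))]))
```

```text
[ 0.50274172 -0.34735579  0.10735101]
xy [0.5506 0.0099] yaw -11.06 q 0.121 th 0.036
rhole [0.4689, 0.087] post [0.4556, 0.0346] chole [0.4691, 0.088] hinge [0.6261, 0.0573]
cradle_hole [0.468  0.0875 0.0663] 6
cradle_post [0.456  0.0361 0.0983] 5
plate_hinge [0.627  0.0568 0.0728] 3
plate_hole [0.4725 0.0866 0.0799] 6
reader [ 0.549   0.0111 -0.0061] 5
reader_hole [0.4667 0.0871 0.0312] 5
```

View pics/c.png

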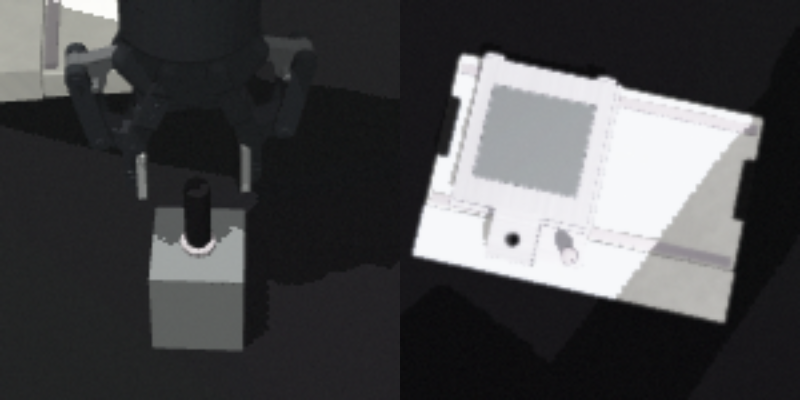

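The fingers straddle the pin at (195,210) in the side crop, and the plate's hole shows dark and open at (512,240) in the top crop. Descending and gripping.

>>> servo_tool:
  moves:
    - [[0,0,0],[-0.002,0.004,0.01],60]
    - [[0,0,0],[0,0,0.01],60]
    - [[0,0,0],[0,0,0.009],60]
    - [[0,0,0],[0,0,0],30]
    - [[0,0,0],[0,0,0],0]
    - [[0,0,0],[0,0,0],0]
    - [[0,0,0],[0,0,0],0]
    - [[0,0,0],[0,0,0],0]
    - [[0,0,0],[0,0,0],0]
    - [[0,0,0],[0,0,0],0]
  force: 40

```text
time: 23.0
ee_pos: [0.508, -0.3518, 0.0825]
tcp_rot: [180.0, 0.0, 79.1]
wrist_force: [-0.1, 0.2, -0.4]
opening: 0.0147
grasp_force: 38.9
```

>>> servo_tool:
  moves:
    - [[0,0,0],[0,0,-0.01],0]
    - [[0,0,0],[0,0,-0.02],0]
    - [[0,0,0],[0,0,-0.03],0]
    - [[0,0,0],[0,0,-0.03],0]
    - [[0,0,0],[0,0,-0.03],0]
    - [[0,0,0],[0,0,0],0]
    - [[0,0,0],[0,0,0],0]

```text
time: 23.7
ee_pos: [0.5083, -0.352, 0.2034]
tcp_rot: [179.9, 0.0, 79.1]
wrist_force: [0.6, 0.6, -1.2]
opening: 0.0151
grasp_force: 39.2
```

```bash
cat > pinm.py <<'E'
from h import *
# pin axis from depth of shank/collar below the fingertips, relative to TCP
def pinm(save=None):
    s=get_obs(); e=np.array(s["ee_pos"]); print("tcp",np.round(e,4),np.round(s["tcp_rot"],2),"t",s["time"])
    for cam in ("side","top"):
        c=calibration(cam); K=np.array(c["camera_matrix"]);R=np.array(c["R"]);t=np.array(c["t"])
        pic,d=camera(cam)
        if save: cv2.imwrite(f"pics/{save}_{cam}.png",pic[:,:,::-1])
        v,u=np.nonzero(d>0); z=d[v,u]; W=(R.T@(np.linalg.inv(K)@np.array([u*z,v*z,z])-t[:,None])).T
        D=W-e; m=(np.hypot(D[:,0],D[:,1])<.03)
        for lo,hi in ((-.085,-.045),(-.045,-.02),(-.02,-.004)):
            a=D[m&(D[:,2]>lo)&(D[:,2]<hi)]
            if len(a)>5: print(cam,lo,hi,len(a),"med",np.round(np.median(a,0),4),"zmin",np.round(a[:,2].min(),4))
        print("cam dir",np.round((-R.T@t-e)/np.linalg.norm(-R.T@t-e),2))
        for r in mark_of("pin",cam)[:2]: print(cam,"tip-tcp",np.round(w(cam,r["xyz"])-e,4),round(r["score"],2))
E
python3 -c "from pinm import *;pinm('d')"
```

```text
tcp [ 0.5083 -0.352   0.2034] [1.7991e+02 4.0000e-02 7.9100e+01] t 23.7
side -0.085 -0.045 80 med [-0.0015 -0.0021 -0.057 ] zmin -0.0748
side -0.045 -0.02 68 med [-0.0013 -0.0023 -0.035 ] zmin -0.0448
side -0.02 -0.004 122 med [-0.0018 -0.0047 -0.0145] zmin -0.0195
cam dir [-0.19 -0.72  0.67]
side tip-tcp [-0.0013  0.0029 -0.0764] 0.64
top -0.085 -0.045 15 med [-0.0014  0.0065 -0.0543] zmin -0.0697
top -0.02 -0.004 31 med [-0.0003  0.0094 -0.0154] zmin -0.0197
cam dir [-0.04  0.35  0.94]
top tip-tcp [-0.0022  0.0055 -0.0769] 0.44
top tip-tcp [-0.0522  0.3885 -0.1024] 0.28
```

>>> servo_tool:
  moves:
    - [[0,0,0],[0.035,-0.0101,0],0]
    - [[0,0,0],[0.035,-0.0101,0],0]
    - [[0,0,0],[0.035,-0.0101,0],0]
    - [[0,0,0],[0.035,-0.0101,0],0]
    - [[0,0,0],[0.035,-0.0101,0],0]
    - [[0,0,0],[0.035,-0.0101,0],0]
    - [[0,0,0],[0.035,-0.0101,0],0]
    - [[0,0,0],[0.035,-0.0101,0],0]
    - [[0,0,0],[0.035,-0.0101,0],0]
    - [[0,0,0],[0.035,-0.0101,0],0]
    - [[0,0,0],[0.035,-0.0101,0],0]
    - [[0,0,0],[0.036,-0.0101,0],0]

```text
time: 25.1
ee_pos: [0.4678, 0.0858, 0.2017]
tcp_rot: [-180.0, 0.0, 79.1]
wrist_force: [1.1, -0.9, -0.3]
opening: 0.0148
grasp_force: 39.2
```

>>> servo_tool:
  moves:
    - [[0,0,0],[0,0,0.02],0]
    - [[0,0,0],[0,0,0.01],0]
    - [[0,0,0],[0,0,0],0]
    - [[0,0,0],[0,0,0],0]

```text
time: 25.5
ee_pos: [0.4684, 0.0838, 0.1723]
tcp_rot: [-180.0, 0.0, 79.0]
wrist_force: [0.7, 0.2, 0.2]
opening: 0.0147
grasp_force: 39.3
```

Run:
```python
from pinm import *
pinm('e')
look(["plate_hole","cradle_hole","reader_hole","cradle_post"])
a=cv2.imread("pics/e_side.png")[160:240,150:250];cv2.imwrite("pics/e.png",cv2.resize(a,(750,600),interpolation=cv2.INTER_CUBIC))
```

```text
tcp [0.4684 0.0838 0.1723] [-1.7997e+02  2.0000e-02  7.9040e+01] t 25.5
side -0.085 -0.045 42 med [-0.0008 -0.0011 -0.0593] zmin -0.0754
side -0.045 -0.02 39 med [-0.0003 -0.0023 -0.0343] zmin -0.0448
side -0.02 -0.004 53 med [-0.0001 -0.0045 -0.0139] zmin -0.0184
cam dir [-0.08 -0.89  0.46]
side tip-tcp [ 0.0015  0.0056 -0.0756] 0.58
cam dir [-0.   -0.07  1.  ]
side plate_hole [([0.468, 0.0894, 0.0318], 0.59)]
side cradle_hole [([0.4685, 0.0857, 0.063], 0.73), ([0.4755, 0.0872, 0.0805], 0.21)]
side reader_hole [([0.4697, 0.0912, 0.0319], 0.83)]
side cradle_post [([0.4537, 0.0315, 0.0951], 0.61)]
top plate_hole []
top cradle_hole []
top reader_hole []
top cradle_post [([0.4555, 0.0347, 0.0985], 0.83)]
```

View pics/e.png

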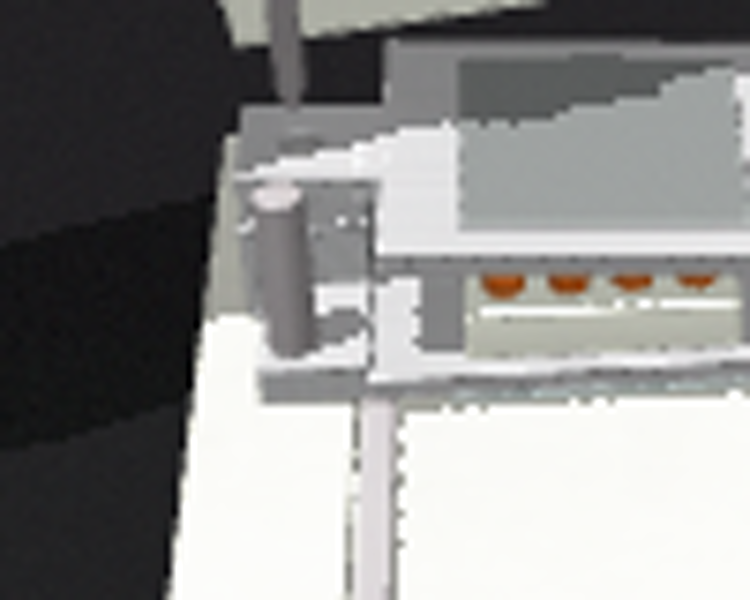

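Side view crop: pin tip at about (292,105), just above the dark plate hole at (300,142). I convert both pixels to positions.

Run:
```python
from h import *
c=calibration("side");K=np.array(c["camera_matrix"]);R=np.array(c["R"]);t=np.array(c["t"])
def back(u,v,z):
    d=R.T@np.linalg.inv(K)@[u,v,1]; o=-R.T@t; return np.round(o+d*(z-o[2])/d[2],4)
def px(cx,cy): return 150+(cx+.5)/7.5-.5,160+(cy+.5)/7.5-.5
print("tip",back(*px(292,105),.097)); print("hole",back(*px(300,142),.0838))
for v in range(174,184): print(v,cv2.imread("pics/e_side.png")[v,182:200].mean(1).astype(int))
# top picture c (unobstructed): hole centroid
c=calibration("top");K=np.array(c["camera_matrix"]);R=np.array(c["R"]);t=np.array(c["t"])
g=cv2.imread("pics/c_top.png").mean(2)[243:257,212:231]; wt=np.clip(120-g,0,None); v,u=np.mgrid[243:257,212:231]
print("top hole px",(wt*u).sum()/wt.sum(),(wt*v).sum()/wt.sum(),"->",back((wt*u).sum()/wt.sum(),(wt*v).sum()/wt.sum(),.082))
```

```text
tip [0.4684 0.0857 0.097 ]
hole [0.4695 0.0845 0.0838]
174 [105 133 132 134 133 135 117 112 136 136 136 136 136 136 135 134 135 135]
175 [129 133 131 132 133 135 137 136 136 136 136 136 136 136 135 136 134 136]
176 [130 132 133 133 134 134 137 135 137 136 136 135 136 135 135 136 136 135]
177 [130 133 133 133 134 134 142 153 150 141 137 136 136 135 135 135 137 134]
178 [135 131 133 132 130 125 125 118 118 110 116 129 135 134 135 136 136 136]
179 [133 133 132 131 133 111 109 116 117 112 105 128 135 135 134 244 240 231]
180 [133 131 131 132 134 135 130 137 138 137 227 230 230 231 230 239 231 230]
181 [133 131 132 133 134 228 231 231 230 230 230 229 230 230 229 249 241 230]
182 [132 131 223 226 228 231 231 231 230 230 229 230 230 231 229 239 230 231]
183 [204 206 207 207 210 213 214 214 213 211 212 213 213 214 212 218 212 213]
top hole px 221.92148198504418 249.4343983684568 -> [0.4692 0.0857 0.082 ]
```

>>> servo_tool:
  moves:
    - [[0,0,0],[0,0.001,0.005],0]
    - [[0,0,0],[0,0,0.005],0]
    - [[0,0,0],[0,0,0.005],0]
    - [[0,0,0],[0,0,0.005],0]
    - [[0,0,0],[0,0,0.005],0]
    - [[0,0,0],[0,0,0.005],0]
    - [[0,0,0],[0,0,0],0]

```text
time: 26.9
ee_pos: [0.4692, 0.0843, 0.1415]
tcp_rot: [-179.9, 0.0, 79.1]
wrist_force: [0.7, -0.1, -1.8]
opening: 0.0147
grasp_force: 39.3
```

>>> servo_tool:
  moves:
    - [[0,0,0],[0,0,0.005],0]
    - [[0,0,0],[0,0,0.005],0]
    - [[0,0,0],[0,0,0.005],0]
    - [[0,0,0],[0,0,0.005],0]
    - [[0,0,0],[0,0,0.005],0]
    - [[0,0,0],[0,0,0.005],0]
    - [[0,0,0],[0,0,0],0]

```text
time: 27.6
ee_pos: [0.4692, 0.0843, 0.1115]
tcp_rot: [-179.9, 0.0, 79.1]
wrist_force: [-0.2, 0.0, -1.7]
opening: 0.0146
grasp_force: 39.3
```

>>> servo_tool:
  moves:
    - [[0,0,0],[0,0,0.004],0]
    - [[0,0,0],[0,0,0.004],0]
    - [[0,0,0],[0,0,0.003],0]
    - [[0,0,0],[0,0,0],0]

```text
time: 28.0
ee_pos: [0.4695, 0.0844, 0.1012]
tcp_rot: [-180.0, -0.0, 79.1]
wrist_force: [0.2, -0.2, -0.2]
opening: 0.0147
grasp_force: 39.5
```

>>> servo_tool:
  moves:
    - [[0,0,0],[0,0,0.002],0]
    - [[0,0,0],[0,0,0.002],0]
    - [[0,0,0],[0,0,0.002],0]
    - [[0,0,0],[0,0,0.002],0]
    - [[0,0,0],[0,0,0],0]
    - [[0,0,0],[0,0,0],0]
  force: 60

```text
time: 28.6
ee_pos: [0.4695, 0.0844, 0.0933]
tcp_rot: [-180.0, -0.0, 79.1]
wrist_force: [-1.8, 0.1, 2.2]
opening: 0.0142
grasp_force: 58.5
```

>>> servo_tool:
  moves:
    - [[0,0,0],[0,0,0.001],0]
    - [[0,0,0],[0,0,0.001],0]
    - [[0,0,0],[0,0,0],0]
    - [[0,0,0],[0,0,0],0]

```text
time: 29.0
ee_pos: [0.4696, 0.0844, 0.0921]
tcp_rot: [180.0, -0.0, 79.1]
wrist_force: [-4.5, -0.1, 9.4]
opening: 0.0144
grasp_force: 59.4
```

>>> servo_tool:
  moves:
    - [[0,0,0],[0,0,0.001],0]
    - [[0,0,0],[0,0,0.001],0]
    - [[0,0,0],[0,0,0],0]
    - [[0,0,0],[0,0,0],0]

```text
time: 29.4
ee_pos: [0.4697, 0.0845, 0.0918]
tcp_rot: [179.9, -0.1, 79.1]
wrist_force: [-10.5, -1.0, 22.3]
opening: 0.0143
grasp_force: 60.8
```

>>> servo_tool:
  moves:
    - [[0,0,0],[0,0,0],0]
    - [[0,0,0],[0,0,0],0]
    - [[0,0,0],[0,0,0],0]
    - [[0,0,0],[0,0,0],0]
    - [[0,0,0],[0,0,0],0]

```text
time: 29.9
ee_pos: [0.4697, 0.0845, 0.0918]
tcp_rot: [179.9, -0.1, 79.1]
wrist_force: [-10.6, -0.9, 23.4]
opening: 0.0145
grasp_force: 60.8
```

>>> servo_tool:
  moves:
    - [[0,0,0],[0,-0.001,0],0]
    - [[0,0,0],[0,0,0],0]
    - [[0,0,0],[0,0,0],0]
    - [[0,0,0],[0,0,0],0]

```text
time: 30.3
ee_pos: [0.4695, 0.0845, 0.0918]
tcp_rot: [179.8, -0.1, 79.1]
wrist_force: [-6.6, -1.0, 20.5]
opening: 0.0145
grasp_force: 60.4
```

Run:
```python
from h import *
pic,d=camera("side")
cv2.imwrite("pics/f.png",cv2.resize(pic[150:240,150:270,::-1],(800,600),interpolation=cv2.INTER_CUBIC))
c=calibration("side");K=np.array(c["camera_matrix"]);R=np.array(c["R"]);t=np.array(c["t"])
v,u=np.nonzero(d>0); z=d[v,u]; W=(R.T@(np.linalg.inv(K)@np.array([u*z,v*z,z])-t[:,None])).T
a=-np.radians(11); D=W-[.6255,.0568,0]; X=D[:,0]*np.cos(a)+D[:,1]*np.sin(a); Y=-D[:,0]*np.sin(a)+D[:,1]*np.cos(a)
m=(X<-.02)&(X>-.13)&(abs(Y)<.055)&(D[:,2]>.066)&(D[:,2]<.092)
p=np.polyfit(X[m],D[m,2],1); print("plate slope rad",-p[0],"z at hinge",p[1],m.sum())
```

```text
plate slope rad -0.014567333147227099 z at hinge 0.07547540744002464 1111
```

View pics/f.png

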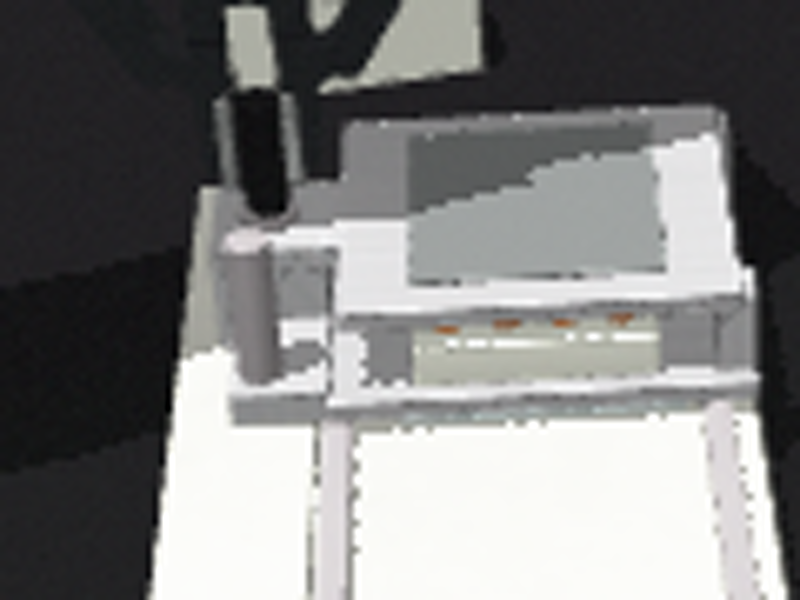

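The picture shows the collar seated on the plate at (262,215), the plate level with measured slope about 0, and the fingers still holding the grip. Handing in.

```bash
python3 -c "
from workcell import *
print(job_done())"
```

```text
the job is handed in; nothing more can be done
None
```

I handed the job in at about 30 s with the cradle against its stop, the plate shut, and the pin seated through it, still gripped (60 N) and pressed down with about 20 N; `job_done()` returned no verdict.

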